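# Wedge up the caliper track to free its levelling screws

### The arm

A 7-joint arm with a two-finger parallel gripper is mounted at the origin on the work surface. World frame = base frame: x ahead of the robot, y to its left, z up, the work surface at z = 0. Lengths are in m, angles in rad, forces in N, time in s.
With the tool pointing down it reaches from about 0.4 to 0.9 m from the base axis. Payload 5.5 kg.
Tool frame: the origin (TCP) lies on the front face of the gripper's body, between the roots of the fingers; the fingertips stand ahead of it and the grasp point (between the pads) lies 47 mm ahead of it (robot.tip_extent is the x of the fingertips in the tool frame, in m); x points along the fingers, z is the direction in which the jaws open and shut, and the axes are right-handed (so a half turn about x gives the same grasp; the last joint's range is limited). The gripper opens to 92 mm and grips with 3 to 60 N. Pads are 19 mm wide; open, the fingers measure 130 mm over their backs; the gripper's body (75 mm by 190 mm) begins 47 mm behind the grasp point.
Start: joints at [-1.038, 0.501, -0.427, 1.55, 0.221, 1.138, -0.21], TCP at [0.173, 0.626, 0.292] pointing down, gripper open.
Joint ranges: [-2.88, 2.88], [-0.31, 2.03], [-1.54, 1.56], [0.2, 2.42], [-1.41, 4.55], [0.19, 2.02], [-2.57, 2.57]. Speed limits (rad/s): [2.57, 2.57, 3.14, 3.14, 3.14, 3.14, 3.14].

### API

Orientations are given as a unit quaternion [x, y, z, w].
In Python, from workcell import robot gives the robot as it stands.
- The arm moves only by the tool drive_tool, never from a script. Its argument "increments" is a list of rows, each a list of 6 numbers: the shift along the tool's x, y, z in cm, then the turn, a rotation vector about the tool's x, y, z in rad. In form: [[x, y, z, ax, ay, az], ...]. A call has 1 to 12 rows; each row is the pose to reach, as a shift and turn from the pose measured when the call began, along the tool's axes at that moment; what a row does not reach only later rows make up. A row lasts 1/10 s, in which the tool goes at most 50 mm and 8.59 degrees, less where a joint would pass 70% of its speed; a pose out of reach is approached as far as the arm can. A call with a gripper value outside its range is refused whole. "gripper" is the closure in counts, from 0 (fully open) to 255 (shut), set as the call begins (left out, the last holds). The fingers move at their own pace and stop on an object; "squeeze" is the grip in N (left out, the last holds). Time passes only in rows, so rows that repeat a pose let the fingers close. It gives the time, the measured TCP pose, the force and the opening at its end, in the units of the state.
- robot.state(): the state, without advancing time (a new reading comes with each control period).
- robot.capture(name): name is "scene" or "top"; returns the picture (420x560x3 uint8, blue, green, red); there is no depth.
- robot.calibration(name): a dict with "fov_y" (degrees; the focal length in pixels is half the picture's height over the tangent of half this angle, whatever the lens; pixels are square), "cx", "cy" (the principal point, pixels), "extrinsics" (4x4, takes a point from camera to world coordinates). Camera axes: x right, y down, z forward; pixel columns grow to the right and rows downward; lengths in m; the calibration is good to about 2 mm. A picture is of the moment at which its call begins. calibration takes no time and is no camera call.
- robot.job_done(): hands the job in, once; it reports no verdict.
Trained networks look in the newest picture that a camera, given by its name, has taken for a name from the list of things; names that differ only in an ending like _2 or _b are one class to them, and where a whole thing is asked for, a point or a joint stands for the part that bears it (a point fixed in the world has none). Each returns a list of dicts, best first, with "confidence" (0 to 1); they miss things now and then, are a little off and sometimes report something else, mostly with a low value. They report only what shows in the picture. A call takes as long as a camera call. They do not tell look-alikes from the thing itself.
- robot.outline_of(name, camera): "pixels" (420x560 bool, what is visible of it) and "centre" ([row, column] in pixels, amid what is visible of it).
The state is a dict: "t": time; "joints": joint angles; "qvel": joint speeds; "joint_efforts": joint torques, N m; "tool_pos": TCP position; "orientation": TCP orientation; "wrist_force": force on the tool from outside, world axes, zero at the start; "ft_torque": the same for the moment, N m; "grip_width": opening from 0.0 (shut) to 1.0 (fully open).
Only numpy, scipy, OpenCV 4.12 (cv2) and the standard library are available. Lean on these libraries where they do the work, as an engineer would, in place of code of your own. Each camera call takes 0.05 s, during which the arm holds its last target.

### The job

The caliper track's two brass levelling screws have to be turned without load: pick up the orange levelling wedge and push it, lying flat on the counter, thin end first under the middle of the track's screw end until both brass feet just lift off the counter, by no more than 5 mm. Finish still gripping the wedge there, so that the wedge alone carries that end and your hand does not touch the track. Do not shove the track along or shift its sliding jaw, and leave everything else on the counter alone.

Things in the scene. Friction and masses are not known exactly. Their poses are not given: they have to be found in the camera images.
- wedge: Loose smooth orange plastic levelling wedge, 140 x 36 mm, 90 g, flat underneath, vertical flanks, slippery (friction about 0.25 on the track). Origin: centre of its underside; x points from the thick butt (27 mm high, x = -70 mm) to the thin toe (4 mm high, x = +70 mm), z up. Top slopes evenly, 1 mm rise in 6 mm. Starts flat on the counter.
- wedge_toe (a point): Middle of the toe's lower edge, 70 mm ahead of the wedge's origin; axes as the wedge's.
- track: Loose caliper slide track: wooden bar 420 x 70 mm, 0.8 to 1.2 kg in all. Origin: on the counter under its middle; x along the bar from the brass screw end (-210 mm) to the fixed-jaw end (+210 mm), z up. Bar underside 12 mm above the counter, side rails to 43 mm, fixed jaw to 109 mm. Stands on two gripping rubber pads (x +180, y +-24 mm) and two brass levelling feet.
- track_end (a point): Middle of the lower edge of the end face at the screw end, 12 mm above the counter while the feet stand; axes as the track's: x points in under the bar. The space under the bar is open from here to the pads, 96 mm wide between the feet.
- foot_l: Brass levelling foot at track x = -165 mm, y = +60 mm: disc 24 mm wide and 4 mm thick on a screw with a knurled head (top at 52 mm), in a wooden ear that reaches 80 mm out from the bar's middle line (track x -187 to -143 mm). Fixed to the track. Origin: centre of the disc's underside, at counter height while it stands.
- foot_r: The other levelling foot, the same, at track x = -165 mm, y = -60 mm.
- jaw (a joint): Sliding beech jaw on the track: 0 to 0.17 m, growing towards the fixed jaw; at 0 its block spans track x -92 to -28 mm. It slides stiffly (about 2.5 N).
- jaw_top (a point): Top of the sliding jaw's upright, 120 mm above the counter.
- cell: Bystander: navy plastic cubic frame, 120 mm cube of 10 mm bars. Origin: centre of its underside.
- spacer: Bystander: aluminium spacer block 60 x 40 x 25 mm. Origin: centre of its underside.
- hammer: Bystander: small brass hammer with rosewood grip, 170 mm long, lying along its x. Origin: under its middle.
- crystal: Bystander: violet hexagonal crystal model, 44 mm wide, 78 mm high. Origin: centre of its underside.
- ball0_center (a point): Bystander: centre of a lime acrylic sphere, 36 mm across, in compartment 1 of a dark wooden tray.
- ball1_center (a point): Bystander: centre of a lime acrylic sphere, 36 mm across, in compartment 2 of a dark wooden tray.
- ball2_center (a point): Bystander: centre of a lime acrylic sphere, 36 mm across, in compartment 3 of a dark wooden tray.
- ball3_center (a point): Bystander: centre of a lime acrylic sphere, 36 mm across, in compartment 4 of a dark wooden tray.
- ball4_center (a point): Bystander: centre of a lime acrylic sphere, 36 mm across, in compartment 5 of a dark wooden tray.
There are look-alikes about, which are no part of the job. What is meant by the wedge is not red, and is the smaller of those in its own colour.

How it is judged:
On the way:
1. the wedge's toe is in under the middle of the screw end by 10 mm or more, held by the fingers, while both feet still stand on the counter (x of wedge_toe in the frame of track_end above 0.01 m and contact force between the fingers and wedge above 1 N and y of wedge_toe in the frame of track_end between -0.025 and 0.025 m and height (world z) of each of foot_l, foot_r below 0.001 m), for 0.1 s.
At the end, for the whole second after the job is handed in: Both feet hang 1 to 5.5 mm clear of the counter; the wedge lies flat on it (within 2.5 mm, 0.08 rad), toe within 25 mm of the track's middle line, carries the track (over 1 N), gripped (over 2 N); robot off the track; track at rest, moved under 20 mm, jaw under 25 mm, bystanders under 30 mm (height (world z) of foot_l between 0.001 and 0.0055 m and height (world z) of foot_r between 0.001 and 0.0055 m and contact force between each of foot_l, foot_r and anything else below 0.2 N and contact force between wedge and track above 1 N and height (world z) of each of wedge, wedge_toe below 0.0025 m and contact force between the fingers and wedge above 2 N and contact force between each of the arm, the fingers and track below 0.3 N and angle between wedge's own z axis and vertical below 0.08 rad and y of wedge_toe in the frame of track_end between -0.025 and 0.025 m and linear speed of track below 0.01 m/s and not (distance of track from where it was at the start of the episode above 0.02 m) and not (distance of jaw_top from where it was at the start of the episode above 0.025 m) and distance of each of cell, spacer, hammer, crystal, ball0_center, ball1_center, ball2_center, ball3_center, ball4_center from where it was at the start of the episode below 0.03 m); the arm keeps its last pose, push and grip.
It fails at once if the track is shoved more than 20 mm or its sliding jaw shifted more than 25 mm (distance of track from where it was at the start of the episode above 0.02 m or distance of jaw_top from where it was at the start of the episode above 0.025 m).
It fails at once if a bystander is moved more than 30 mm (distance of any of cell, spacer, hammer, crystal, ball0_center, ball1_center, ball2_center, ball3_center, ball4_center from where it was at the start of the episode above 0.03 m).
It also fails if it takes over 35 s, if anything falls off the work surface, if the arm or the gripper's body presses on something with over 40 N, if the wrist force passes 120 N, or if a joint passes its speed limit or range.

## Working session

There is one attempt and no reset: what is moved stays moved. The work goes in short steps, Python scripts to look and compute and a tool call to move; the robot and the scene stay as the last step left them, time stands still between calls to the robot, and variables do not carry over. Pictures are saved under pics/ and viewed, and the job is handed in when it is done.

Besides the shell and the picture viewer there is one more tool, called after "Call:" in YAML: its name, and indented under it one key for each argument. drive_tool: Moves the arm, as the interface text tells. Its arguments: {"type":"object","properties":{"increments":{"type":"array","items":{"type":"array","items":{"type":"number"}}},"gripper":{"type":"number"},"squeeze":{"type":"number"}},"required":["increments"]}

```bash
mkdir -p pics; ls
python3 - <<'E'
from workcell import robot
import cv2
for n in("scene","top"):
    im=robot.capture(n); cv2.imwrite(f"pics/{n}0.png",im)
    c=robot.calibration(n); print(n,c)
s=robot.state(); print(s, robot.tip_extent)
E
```

```text
pics
scene {'fov_y': 45.44426436305298, 'cx': 274.6710964766704, 'cy': 207.96739463723983, 'extrinsics': array([[ 0.11349265,  0.81434411, -0.56917756,  1.338447  ],
       [ 0.99351266, -0.08886229,  0.07096538, -0.1076453 ],
       [ 0.00721181, -0.57353916, -0.8191464 ,  1.25702114],
       [ 0.        ,  0.        ,  0.        ,  1.        ]])}
top {'fov_y': 43.57607157503212, 'cx': 285.0050542389794, 'cy': 209.4072693203959, 'extrinsics': array([[ 0.00893676, -0.99073547,  0.13551149,  0.34544046],
       [-0.99993137, -0.00988079, -0.00629544,  0.01201598],
       [ 0.00757608, -0.13544593, -0.99075577,  1.62169912],
       [ 0.        ,  0.        ,  0.        ,  1.        ]])}
{'t': 0.1, 'joints': array([-1.03783946,  0.5017493 , -0.42675725,  1.55131155,  0.22080232,
        1.13834071, -0.2102957 ]), 'qvel': array([-0.00079334, -0.00191246, -0.00042068, -0.00201103,  0.00021993,
        0.00120713,  0.0001522 ]), 'joint_efforts': array([-1.10256366e-02, -5.67866421e+01, -5.83879977e+00, -2.79912794e+01,
       -6.91341260e-02,  2.41501944e-02,  7.31012528e-05]), 'tool_pos': array([0.17316068, 0.62597884, 0.29129466]), 'orientation': array([-0.42859315,  0.56319476,  0.42785592,  0.56219114]), 'wrist_force': array([-0.39003954, -0.13628534, -0.38532179]), 'ft_torque': array([ 0.02164973,  0.00992154, -0.02816209]), 'grip_width': 1.000976677854542} 0.0655
```

View pics/scene0.png

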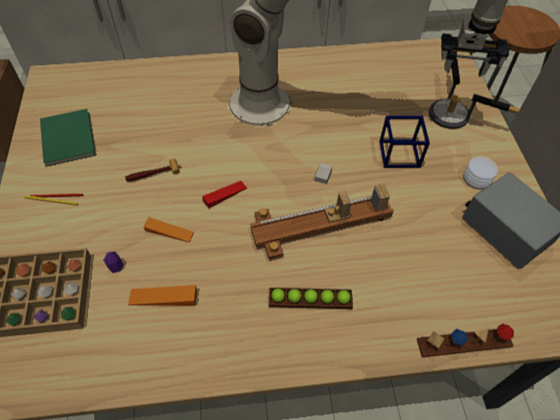

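View pics/top0.png

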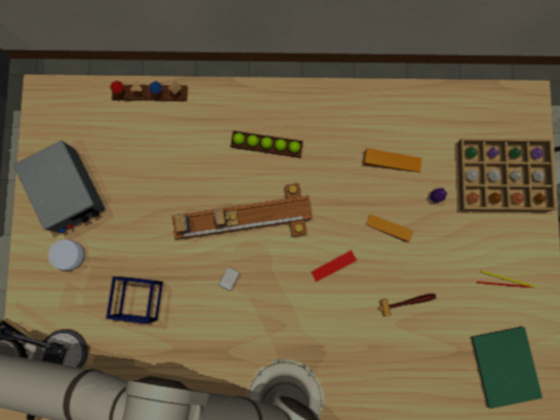

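The scene picture shows the small orange wedge at about (168,230), the larger orange look-alike at (163,296), and the red one at (224,193). The track's screw end is on the left at about (255,232). In the top view the wedge is at (390,228) and the screw end at (310,210).

```bash
cat > h.py <<'E'
from workcell import robot
import numpy as np, cv2
def cal(n):
    c=robot.calibration(n); f=210/np.tan(np.radians(c['fov_y'])/2); return f,c['cx'],c['cy'],np.array(c['extrinsics'])
def ray(n,u,v,z):
    f,cx,cy,E=cal(n); d=E[:3,:3]@np.array([(u-cx)/f,(v-cy)/f,1]); o=E[:3,3]; return o+d*(z-o[2])/d[2]
def proj(n,P):
    f,cx,cy,E=cal(n); q=(np.atleast_2d(P)-E[:3,3])@E[:3,:3]; return np.c_[cx+f*q[:,0]/q[:,2],cy+f*q[:,1]/q[:,2]]
E
python3 - <<'E'
from h import *
for n in("scene","top"):
    im=cv2.imread(f"pics/{n}0.png")
    x0,y0,w,h=(120,180,300,120) if n=="scene" else (160,170,280,120)
    cv2.imwrite(f"pics/{n}0z.png",cv2.resize(im[y0:y0+h,x0:x0+w],None,fx=2.66,fy=2.66,interpolation=cv2.INTER_CUBIC))
    for nm in("wedge","track","foot_l","jaw_top"):
        for i,r in enumerate(robot.outline_of(nm,n)):
            p=r['pixels'];ys,xs=np.nonzero(p)
            print(n,nm,round(r['confidence'],2),np.round(r['centre'],1),p.sum(),xs.min(),xs.max(),ys.min(),ys.max(), np.round(ray(n,r['centre'][1],r['centre'][0],0.01),3)[:2])
            np.save(f"{n}_{nm}_{i}.npy",p)
E
```

```text
scene wedge 0.97 [193.5 226.7] 498 203 245 181 206 [ 0.402 -0.141]
scene wedge 0.85 [294.3 165. ] 1223 128 195 285 305 [ 0.723 -0.327]
scene wedge 0.64 [228.6 166.8] 664 144 193 217 241 [ 0.511 -0.324]
scene track 0.94 [214. 316.] 4264 250 393 184 258 [0.508 0.122]
scene foot_l 0.42 [245.9 274.1] 76 269 278 241 250 [ 0.604 -0.016]
scene jaw_top 0.64 [203.9 339.1] 473 325 350 192 220 [0.478 0.198]
scene jaw_top 0.49 [141.3 405.3] 1076 380 428 115 167 [0.248 0.467]
top wedge 0.93 [159.4 393.2] 937 364 421 148 171 [ 0.728 -0.337]
top wedge 0.93 [266.1 333.5] 552 312 356 251 281 [ 0.393 -0.148]
top wedge 0.72 [228.1 391.8] 565 366 412 215 241 [ 0.511 -0.328]
top track 0.69 [216.3 249.9] 3757 172 312 183 238 [0.543 0.11 ]
top foot_l 0.62 [229.3 300.9] 38 296 302 225 231 [ 0.505 -0.048]
top foot_l 0.62 [190. 294.] 48 289 296 186 193 [ 0.627 -0.026]
top jaw_top 0.65 [218.3 222.3] 356 215 237 208 227 [0.536 0.195]
```

View pics/scene0z.png

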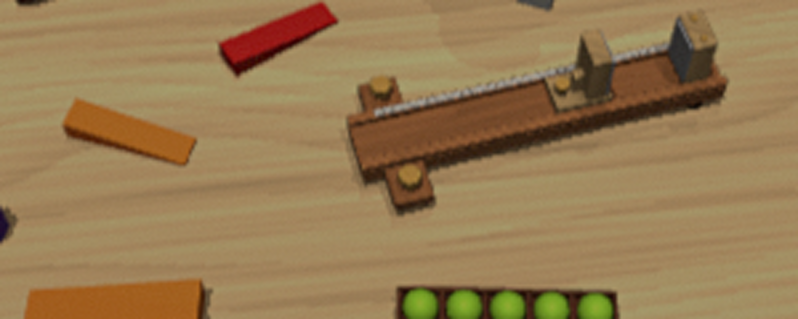

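View pics/top0z.png

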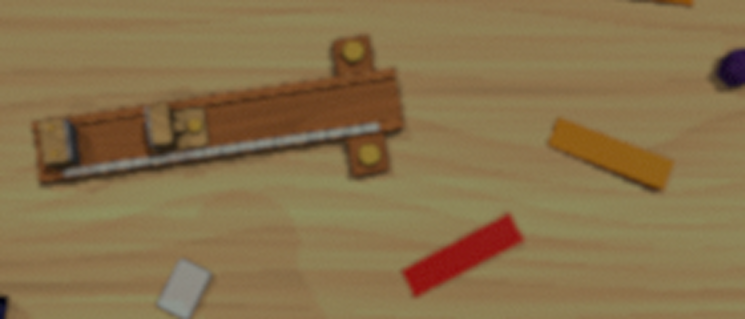

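```bash
cat > fit.py <<'E'
from h import *
from scipy.optimize import minimize
S=8
def raster(n,parts,roi):
    x0,y0,x1,y1=roi; m=np.zeros(((y1-y0)*S,(x1-x0)*S),np.uint8)
    for P in parts:
        q=proj(n,P); hull=cv2.convexHull(((q+0.5-[x0,y0])*S).astype(np.float32))
        cv2.fillConvexPoly(m,np.round(hull*16-8).astype(np.int32),1,shift=4)
    return cv2.resize(m.astype(np.float32),(x1-x0,y1-y0),interpolation=cv2.INTER_AREA)
def box(x0,x1,y0,y1,z0,z1): return np.array([[x,y,z] for x in(x0,x1) for y in(y0,y1) for z in(z0,z1)])
def place(parts,p):
    c,s=np.cos(p[2]),np.sin(p[2]); R=np.array([[c,-s,0],[s,c,0],[0,0,1]])
    return [P@R.T+[p[0],p[1],0] for P in parts]
WEDGE=[np.array([[x,y,z] for y in(-.018,.018) for x,z in((-.07,0),(-.07,.027),(.07,0),(.07,.004))])]
TRACK=[box(-.21,.21,-.035,.035,.012,.043),box(-.187,-.143,-.08,.08,.012,.03),box(.17,.21,-.03,.03,.04,.109)]
def fit(parts,masks,p0,steps=(.008,.008,.08),offs=True):
    def cost(p):
        t=0
        for n,(m,roi) in masks.items():
            r=raster(n,place(parts,p),roi); t+=np.abs(r-m).sum()
        return t
    best=None
    for k in range(3):
        sim=np.array([p0]+[np.array(p0)+np.eye(3)[i]*steps[i]*(-1)**k for i in range(3)])
        o=minimize(cost,p0,method='Nelder-Mead',options=dict(initial_simplex=sim,xatol=1e-5,fatol=.05,maxiter=250)); p0=o.x
    return o.x,o.fun
E
python3 - <<'E'
from fit import *
M={}
rois=dict(scene=(130,205,210,255),top=(355,205,425,250))
for n in rois:
    im=cv2.imread(f"pics/{n}0.png"); x0,y0,x1,y1=rois[n]; hsv=cv2.cvtColor(im,cv2.COLOR_BGR2HSV)[y0:y1,x0:x1]
    sat=hsv[...,1].astype(float); print(n,np.percentile(sat,[5,50,90,99]))
    b=np.median(sat); f=np.percentile(sat,95); M[n]=(np.clip((sat-b)/(f-b),0,1)*((sat-b)/(f-b)>.35),rois[n]); print(M[n][0].sum())
for y in(0,np.pi):
  for a in (-1.9,-1.7,-1.5,-1.3,):
    pass
for a in (-1.95,-1.95+np.pi):
    for sel in(("scene","top"),("scene",),("top",)):
        p,c=fit(WEDGE,{k:M[k] for k in sel},[.511,-.326,a]); print(sel,np.round(p,4),round(c,1))
T={}
for n,roi in dict(scene=(235,170,405,270),top=(160,170,325,250)).items():
    x0,y0,x1,y1=roi; m=np.load(f"{n}_track_0.npy")
    T[n]=(m[y0:y1,x0:x1].astype(np.float32),roi)
for sel in(("scene","top"),("scene",),("top",)):
    p,c=fit(TRACK,{k:T[k] for k in sel},[.54,.11,1.7]); print(sel,np.round(p,4),round(c,1))
# knobs
print(ray("top",294,190,.052),ray("top",298.9,227.8,.052))
E
```

```text
scene [ 94.   107.   204.   220.01]
599.46
top [ 96.   110.   212.   220.51]
528.8666666666667
('scene', 'top') [ 0.5133 -0.3212 -1.9657] 201.8
('scene',) [ 0.5129 -0.3233 -2.0415] 130.2
('top',) [ 0.5126 -0.3211 -1.9235] 59.3
('scene', 'top') [ 0.5144 -0.3186  1.1819] 127.4
('scene',) [ 0.5151 -0.3188  1.1684] 67.7
('top',) [ 0.5136 -0.3192  1.1795] 57.4Traceback (most recent call last):
  File "<stdin>", line 19, in <module>
  File "fit.py", line 25, in fit
    o=minimize(cost,p0,method='Nelder-Mead',options=dict(initial_simplex=sim,xatol=1e-5,fatol=.05,maxiter=250)); p0=o.x
    res = _minimize_neldermead(fun, x0, args, callback, bounds=bounds,
                               **options)
    fsim[j] = func(sim[j])
              ~~~~^^^^^^^^
    fx = function(np.copy(x), *(wrapper_args + args))
  File "fit.py", line 20, in cost
    r=raster(n,place(parts,p),roi); t+=np.abs(r-m).sum()
  File "fit.py", line 7, in raster
    q=proj(n,P); hull=cv2.convexHull(((q+0.5-[x0,y0])*S).astype(np.float32))
  File "h.py", line 8, in proj
    f,cx,cy,E=cal(n); q=(np.atleast_2d(P)-E[:3,3])@E[:3,:3]; return np.c_[cx+f*q[:,0]/q[:,2],cy+f*q[:,1]/q[:,2]]
              ~~~^^^
  File "h.py", line 4, in cal
    c=robot.calibration(n); f=210/np.tan(np.radians(c['fov_y'])/2); return f,c['cx'],c['cy'],np.array(c['extrinsics'])
ValueError: time passes only in moves, steps and waits
```

```bash
sed -i 's/^def cal(n):/import functools\n@functools.cache\ndef cal(n):/' h.py
python3 - <<'E'
from fit import *
T={}
for n,roi in dict(scene=(235,170,405,270),top=(160,170,325,250)).items():
    x0,y0,x1,y1=roi; m=np.load(f"{n}_track_0.npy")
    T[n]=(m[y0:y1,x0:x1].astype(np.float32),roi); print(m.sum())
for sel in(("scene","top"),("scene",),("top",)):
    p,c=fit(TRACK,{k:T[k] for k in sel},[.54,.11,1.7]); print(sel,np.round(p,4),round(c,1))
    if len(sel)==2: pt=p
print(ray("top",294,190,.052),ray("top",298.9,227.8,.052))
c,s=np.cos(pt[2]),np.sin(pt[2])
for n in("scene","top"):
    x0,y0,w,h=(120,180,300,120) if n=="scene" else (160,170,280,120)
    im=cv2.imread(f"pics/{n}0.png"); K=2.66
    z=cv2.resize(im[y0:y0+h,x0:x0+w],None,fx=K,fy=K,interpolation=cv2.INTER_CUBIC)
    for parts,p,col in((TRACK,pt,(255,255,0)),(WEDGE,(.5144,-.3186,1.1819),(255,0,0))):
        for P in place(parts,p):
            q=(proj(n,P)+.5-[x0,y0])*K
            for i in range(8):
                for j in(1,2,4):
                    if i^j>i: cv2.line(z,tuple(map(int,q[i])),tuple(map(int,q[i^j])),col,1)
    for y in(-.06,.06):
        k=place([np.array([[-.165,y,.052]])],pt)[0]; q=(proj(n,k)[0]+.5-[x0,y0])*K; cv2.circle(z,tuple(map(int,q)),4,(0,0,255),1); print(n,k,proj(n,k))
    cv2.imwrite(f"pics/{n}0o.png",z)
E
```

```text
4264
3757
('scene', 'top') [0.5389 0.132  1.7287] 697.3
('scene',) [0.539  0.1321 1.7285] 462.3
('top',) [0.5389 0.1317 1.7293] 234.0
[ 0.61978667 -0.02469479  0.052     ] [ 0.50482715 -0.04016794  0.052     ]
scene [[ 0.62412252 -0.02151901  0.052     ]] [[273.16878914 244.42607155]]
scene [[ 0.50561567 -0.04039034  0.052     ]] [[262.22150956 210.34124196]]
top [[ 0.62412252 -0.02151901  0.052     ]] [[292.96241427 188.58004045]]
top [[ 0.50561567 -0.04039034  0.052     ]] [[298.9754663  227.53925674]]
```

View pics/scene0o.png

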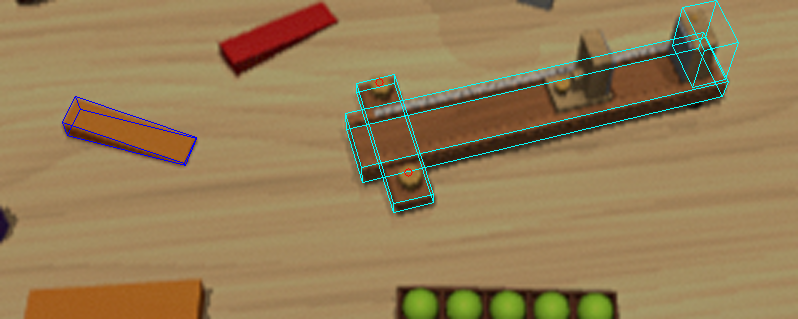

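View pics/top0o.png

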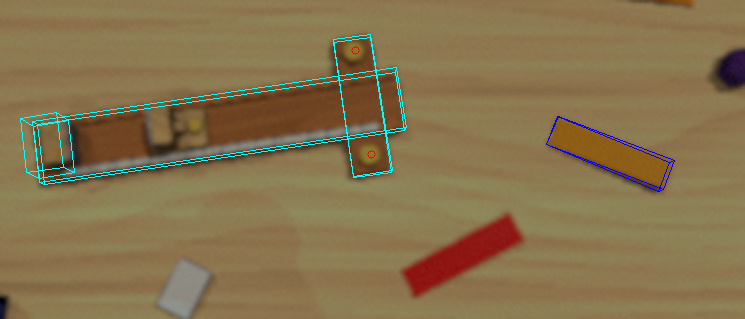

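```bash
cat >> h.py <<'E'
from scipy.spatial.transform import Rotation as Ro
def tgt(pos,ang):
    """tool x down, tool z horizontal at world angle ang (or +pi, nearer); gives tool-frame shift cm & rotvec"""
    s=robot.state(); R=Ro.from_quat(s['orientation']); p=s['tool_pos']
    out=[]
    for a in(ang,ang+np.pi):
        z=np.array([np.cos(a),np.sin(a),0]); x=np.array([0,0,-1.]); y=np.cross(z,x)
        T=Ro.from_matrix(np.c_[x,y,z]); rv=(R.inv()*T).as_rotvec(); out.append((np.linalg.norm(rv),rv))
    out.sort(key=lambda t:t[0])
    return R.inv().apply(np.array(pos)-p)*100,out[0][1],out[1][1]
E
python3 - <<'E'
from h import *
s=robot.state(); print(s['t'],np.round(Ro.from_quat(s['orientation']).as_matrix(),3))
np.set_printoptions(precision=3,suppress=True)
y=1.18; g=np.array([.5144,-.3186])-.05*np.array([np.cos(y),np.sin(y)]); print(g)
print(tgt([.58,.2,.29],y+np.pi/2)); print(tgt([*g,.2],y+np.pi/2))
E
python3 - <<'E'
import sys; sys.path.insert(0,'.')
from fit import *
# track refit w/o fixed jaw region
rois=dict(scene=(235,190,365,270),top=(200,170,325,250)); T={}
TR=[TRACK[0],box(-.187,-.143,-.08,.08,.012,.03)]
T={n:(np.load(f"{n}_track_0.npy")[r[1]:r[3],r[0]:r[2]].astype(np.float32),r) for n,r in rois.items()}
for sel in(("scene","top"),("scene",),("top",)):
    p,c=fit(TR,{k:T[k] for k in sel},[.54,.13,1.72]); print(sel,np.round(p,4),round(c,1))
E
```

```text
0.5 [[-0.    -0.964  0.267]
 [-0.     0.267  0.964]
 [-1.     0.    -0.   ]]
[ 0.495 -0.365]
(array([  0.22 , -50.573, -30.262]), array([-1.45, -0.  , -0.  ]), array([ 1.692, -0.   ,  0.   ]))
(array([  9.224, -57.469, -86.957]), array([-1.45, -0.  , -0.  ]), array([ 1.692, -0.   ,  0.   ]))
('scene', 'top') [0.5389 0.1326 1.7285] 313.3
('scene',) [0.539  0.1328 1.7276] 214.1
('top',) [0.5389 0.1323 1.728 ] 97.8
```

Call:
drive_tool:
  increments:
    - [0,-4,-2.5,0.07,0,0]
    - [0,-8,-5,0.14,0,0]
    - [0,-12,-7.5,0.21,0,0]
    - [0,-16,-10,0.28,0,0]
    - [0,-20,-12.5,0.35,0,0]
    - [0,-24,-15,0.42,0,0]
    - [0,-28,-17.5,0.5,0,0]
    - [0,-32,-20,0.57,0,0]
    - [0,-36,-22.5,0.64,0,0]
    - [0,-40,-25,0.71,0,0]
    - [0,-44,-27.5,0.78,0,0]
    - [0,-48,-30,0.85,0,0]

```text
t: 1.7
tool_pos: [0.557, 0.2079, 0.2926]
orientation: [-0.157, 0.689, 0.157, 0.69]
wrist_force: [0.8, 0.5, -0.6]
grip_width: 0.997
```

Run:
```python
from h import *
np.set_printoptions(precision=3,suppress=True)
s=robot.state(); print(s['t'],s['tool_pos'],s['joints'])
print(tgt([.495,-.365,.2],1.18+np.pi/2))
```

```text
1.7 [0.557 0.208 0.293] [-0.343  0.369 -0.076  1.706  0.031  1.067  0.02 ]
(array([  9.237, -48.941, -30.431]), array([ 0.839,  0.001, -0.   ]), array([-2.302,  0.   ,  0.001]))
```

Call:
drive_tool:
  increments:
    - [0,-4,-2.5,0.07,0,0]
    - [0,-8,-5,0.14,0,0]
    - [0,-12,-7.5,0.21,0,0]
    - [0,-16,-10,0.28,0,0]
    - [0,-20,-12.5,0.35,0,0]
    - [0,-24,-15,0.42,0,0]
    - [1,-28,-17.5,0.5,0,0]
    - [3,-32.5,-20.2,0.57,0,0]
    - [5,-37,-23,0.64,0,0]
    - [7,-41,-25.5,0.71,0,0]
    - [8.5,-45,-28,0.78,0,0]
    - [9.2,-48.9,-30.4,0.84,0,0]

```text
t: 2.9
tool_pos: [0.4956, -0.3559, 0.2009]
orientation: [0.139, 0.694, -0.138, 0.693]
wrist_force: [0.6, 1.1, 1.0]
grip_width: 1.002
```

Run:
```python
from h import *
np.set_printoptions(precision=3,suppress=True)
im=robot.capture("scene"); cv2.imwrite("pics/s1.png",im)
im=robot.capture("top"); cv2.imwrite("pics/t1.png",im)
s=robot.state(); print(s['t'],s['tool_pos'],s['joints'])
print(tgt([.4954,-.365,.069],1.18+np.pi/2))
```

```text
3.0 [ 0.492 -0.363  0.201] [ 0.366  0.511  0.296  1.75  -0.176  0.906  0.332]
(array([13.199,  0.067,  0.388]), array([-0.013, -0.001,  0.005]), array([3.129, 0.008, 0.001]))
```

View pics/s1.png

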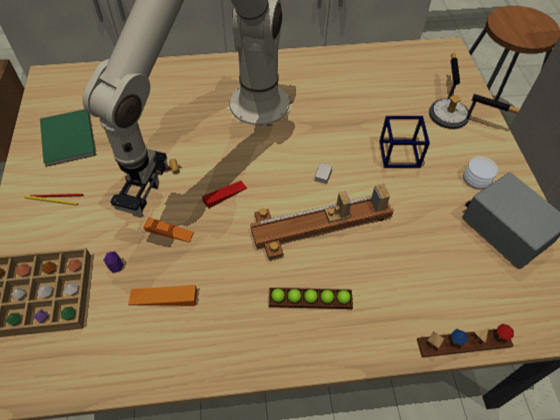

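View pics/t1.png

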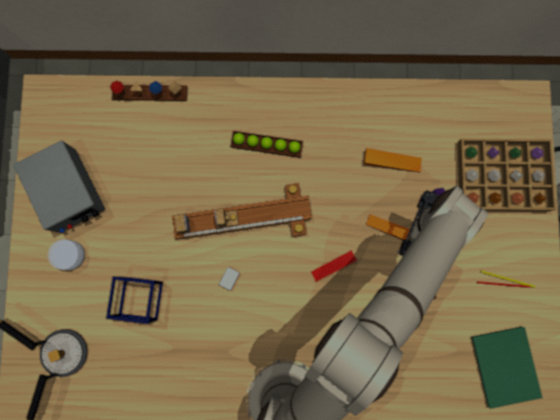

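The gripper hangs above the wedge's butt at scene (150,190), with the crystal at (113,262) and the hammer head at (175,165). I'm checking clearances before going down.

Run:
```python
from h import *
np.set_printoptions(precision=3,suppress=True)
im=cv2.imread("pics/top0.png"); 
print("crystal",ray("top",438,195,.04),ray("scene",113.5,262,.04))
print("hammer head",ray("top",385,307,.01),ray("scene",175,165,.01))
print("red", ray("top",314,274,.01),ray("top",354,255,.01))
g=np.array([.4954,-.365]); d=np.array([np.cos(1.18+np.pi/2),np.sin(1.18+np.pi/2)])
print(g-.095*d,g+.095*d,g+.065*d)
```

```text
crystal [ 0.611 -0.465  0.04 ] [ 0.625 -0.463  0.04 ]
hammer head [ 0.271 -0.303  0.01 ] [ 0.269 -0.3    0.01 ]
red [ 0.368 -0.088  0.01 ] [ 0.427 -0.211  0.01 ]
[ 0.583 -0.401] [ 0.408 -0.329] [ 0.435 -0.34 ]
```

Call:
drive_tool:
  increments:
    - [3,0.1,0.4,-0.013,0,0.005]
    - [6,0.1,0.4,-0.013,0,0.005]
    - [9,0.1,0.4,-0.013,0,0.005]
    - [11,0.1,0.4,-0.013,0,0.005]
    - [12.3,0.1,0.4,-0.013,0,0.005]
    - [13.1,0.1,0.4,-0.013,0,0.005]
    - [13.2,0.1,0.4,-0.013,0,0.005]
    - [13.2,0.1,0.4,-0.013,0,0.005]
    - [13.2,0.1,0.4,-0.013,0,0.005]

```text
t: 3.9
tool_pos: [0.4964, -0.3652, 0.0702]
orientation: [0.137, 0.693, -0.137, 0.694]
wrist_force: [-0.5, -0.6, 0.9]
grip_width: 1.0
```

Run:
```python
from h import *
np.set_printoptions(precision=4,suppress=True)
im=robot.capture("scene"); cv2.imwrite("pics/s2.png",cv2.resize(im[150:270,80:240],None,fx=4,fy=4))
s=robot.state(); print(s['t'],s['tool_pos'],s['wrist_force'])
print(tgt([.4954,-.365,.069],1.18+np.pi/2))
```

```text
3.95 [ 0.4964 -0.3652  0.0702] [0.075  0.2766 0.3123]
(array([ 0.1163, -0.018 , -0.096 ]), array([0.0006, 0.0014, 0.0006]), array([-3.141 , -0.0009,  0.0023]))
```

View pics/s2.png

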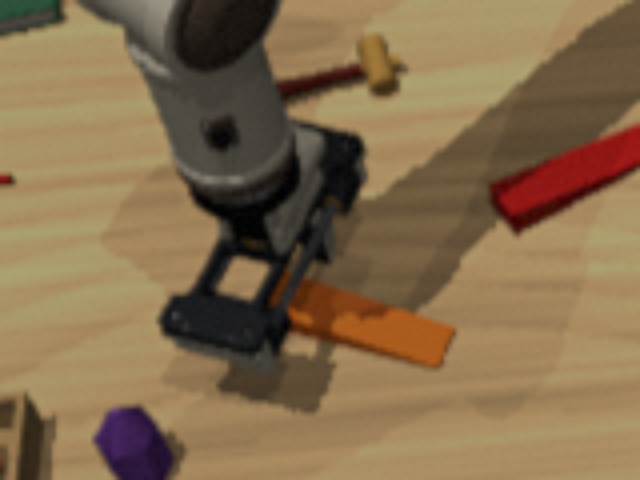

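The fingers straddle the wedge's butt and are clear of the crystal and hammer, so I'm closing the gripper.

Call:
drive_tool:
  increments:
    - [0.1,0,0,0,0,0]
    - [0.1,0,0,0,0,0]
    - [0.1,0,0,0,0,0]
    - [0.1,0,0,0,0,0]
    - [0.1,0,0,0,0,0]
    - [0.1,0,0,0,0,0]
    - [0.1,0,0,0,0,0]
    - [0.1,0,0,0,0,0]
  gripper: 255
  squeeze: 25

```text
t: 4.75
tool_pos: [0.4963, -0.3652, 0.0691]
orientation: [0.137, 0.693, -0.137, 0.694]
wrist_force: [-0.8, -0.9, 0.5]
grip_width: 0.392
```

Run:
```python
from fit import *
np.set_printoptions(precision=4,suppress=True)
s=robot.state(); print(s['t'],s['tool_pos'],s['wrist_force'],s['grip_width']*92)
R=Ro.from_quat(s['orientation']).as_matrix(); a=np.arctan2(R[1,2],R[0,2])%np.pi-np.pi/2; print("wedge yaw from tool",a)
im=robot.capture("scene"); cv2.imwrite("pics/s3.png",im); K=4
z=cv2.resize(im[150:270,80:240],None,fx=K,fy=K)
u=np.array([np.cos(a),np.sin(a)])
for dd in(.05,):
  p=[*(s['tool_pos'][:2]+dd*u),a]
  q=(proj("scene",place(WEDGE,p)[0])+.5-[80,150])*K
  for i in range(8):
    for j in(1,2,4):
        if i^j>i: cv2.line(z,tuple(map(int,q[i])),tuple(map(int,q[i^j])),(255,0,0),1)
cv2.imwrite("pics/s3o.png",z)
```

```text
4.75 [ 0.4963 -0.3652  0.0691] [-0.8407 -0.886   0.5179] 36.093362809303564
wedge yaw from tool 1.180528117100347
```

View pics/s3o.png

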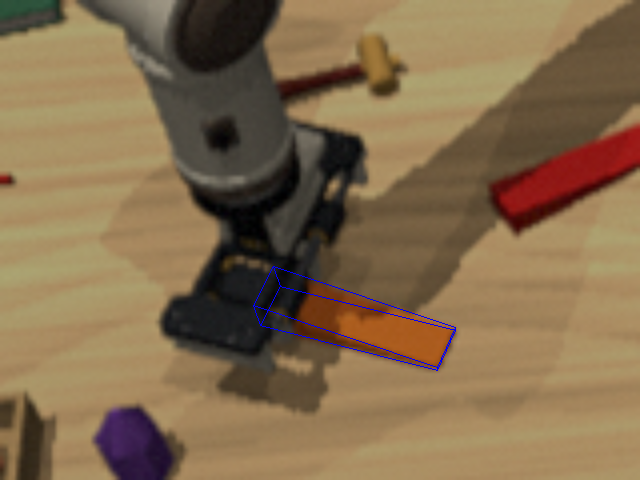

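```bash
cat >> h.py <<'E'
def rep(yt=1.728,end=(.5718,-.0749)):
    s=robot.state(); R=Ro.from_quat(s['orientation']).as_matrix(); a=np.arctan2(R[1,2],R[0,2])%np.pi-np.pi/2
    if a<0:a+=np.pi
    u=np.array([np.cos(a),np.sin(a)]); toe=s['tool_pos'][:2]+.12*u; d=toe-np.array(end)
    uT=np.array([np.cos(yt),np.sin(yt)]); print("t",s['t'],"yaw",a,"toe in end x,y mm",1e3*d@uT,1e3*d@[-uT[1],uT[0]],"z",s['tool_pos'][2],"F",s['wrist_force'],"w",s['grip_width']*92)
E
python3 - <<'E'
from h import *
np.set_printoptions(precision=3,suppress=True)
rep(); print(tgt([.5953,-.2231,.069],1.728+np.pi/2))
E
```

```text
t 4.8 yaw 1.1805627796759768 toe in end x,y mm -172.42453987023995 57.5749731449386 z 0.06910774692599508 F [-0.683 -0.085  0.172] w 35.950385689291636
(array([ 0.005, 16.908,  3.752]), array([-0.547,  0.001,  0.001]), array([ 2.594,  0.001, -0.001]))
```

Call:
drive_tool:
  increments:
    - [-0.1,1.7,0.4,-0.05,0,0]
    - [-0.1,3.4,0.8,-0.11,0,0]
    - [-0.1,5.1,1.1,-0.16,0,0]
    - [-0.1,6.8,1.5,-0.22,0,0]
    - [-0.1,8.5,1.9,-0.27,0,0]
    - [-0.1,10.2,2.3,-0.33,0,0]
    - [-0.1,11.9,2.6,-0.38,0,0]
    - [-0.1,13.6,3.0,-0.44,0,0]
    - [-0.1,15.3,3.4,-0.5,0,0]
    - [0,16.9,3.75,-0.547,0,0]
    - [0,16.9,3.75,-0.547,0,0]
    - [0,16.9,3.75,-0.547,0,0]

```text
t: 6.0
tool_pos: [0.5955, -0.2229, 0.0691]
orientation: [-0.056, 0.705, 0.055, 0.705]
wrist_force: [-0.3, -1.1, 0.3]
grip_width: 0.388
```

```bash
cat > look.py <<'E'
from fit import *
import sys
k=sys.argv[1]
np.set_printoptions(precision=4,suppress=True)
s=robot.state(); R=Ro.from_quat(s['orientation']).as_matrix(); a=np.arctan2(R[1,2],R[0,2])%np.pi-np.pi/2
a=a+np.pi if a<0 else a
rep()
u=np.array([np.cos(a),np.sin(a)]); p=[*(s['tool_pos'][:2]+.05*u),a]
outs=[]
for n,(x0,y0,w,h) in dict(scene=(170,170,180,120),top=(240,160,180,120)).items():
    im=robot.capture(n); cv2.imwrite(f"pics/{n}{k}.png",im); K=4
    z=cv2.resize(im[y0:y0+h,x0:x0+w],None,fx=K,fy=K)
    cv2.imwrite(f"pics/{n}{k}z.png",z)
    for parts,pp,col in((WEDGE,p,(255,0,0)),(TRACK[:2],(.5389,.1325,1.728),(255,255,0))):
      for P in place(parts,pp):
        q=(proj(n,P)+.5-[x0,y0])*K
        for i in range(8):
          for j in(1,2,4):
            if i^j>i: cv2.line(z,tuple(map(int,q[i])),tuple(map(int,q[i^j])),col,1)
    cv2.imwrite(f"pics/{n}{k}o.png",z)
print(tgt([*s['tool_pos'][:2],.069],1.728+np.pi/2)[:2])
E
python3 look.py 4
```

```text
t 6.0 yaw 1.727962259819968 toe in end x,y mm -29.88233367376559 -0.2750298004064042 z 0.06912327444713735 F [-0.2846 -1.0715  0.3272] w 35.72267026919771
(array([0.0081, 0.1291, 0.1076]), array([-0.0022,  0.0002,  0.0018]))
```

View pics/scene4o.png

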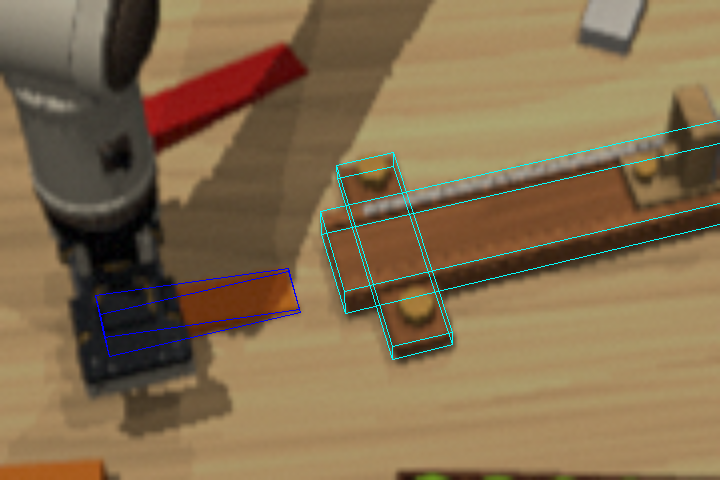

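View pics/top4o.png

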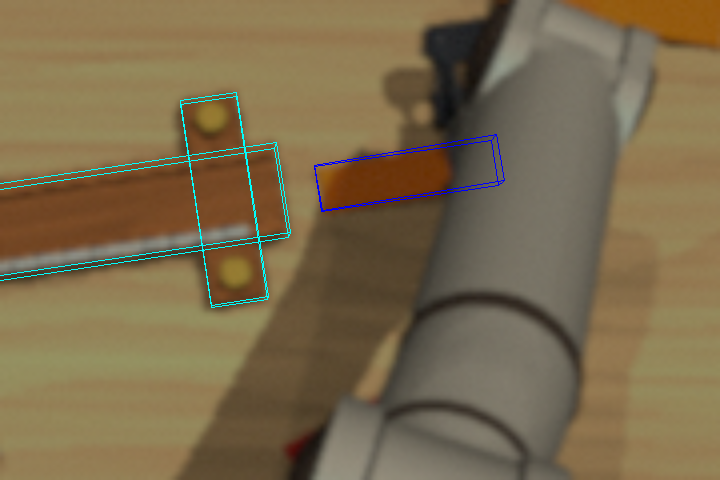

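Call:
drive_tool:
  increments:
    - [0,1,0,0,0,0]
    - [0,2,0,0,0,0]
    - [0,3,0,0,0,0]
    - [0,4,0,0,0,0]
    - [0,5,0,0,0,0]
    - [0,5.5,0,0,0,0]
    - [0,5.5,0,0,0,0]
    - [0,5.5,0,0,0,0]

```text
t: 6.9
tool_pos: [0.5863, -0.1696, 0.0691]
orientation: [-0.055, 0.705, 0.054, 0.705]
wrist_force: [0.4, 1.0, 0.8]
grip_width: 0.39
```

```bash
python3 look.py 5
```

```text
t 6.9 yaw 1.7262979266877505 toe in end x,y mm 24.206204732106958 0.2811571696566363 z 0.06907056057038262 F [0.4413 0.9654 0.8096] w 35.86047138820615
(array([0.0072, 0.0588, 0.0098]), array([-0.0025,  0.0004,  0.0019]))
```

View pics/scene5o.png

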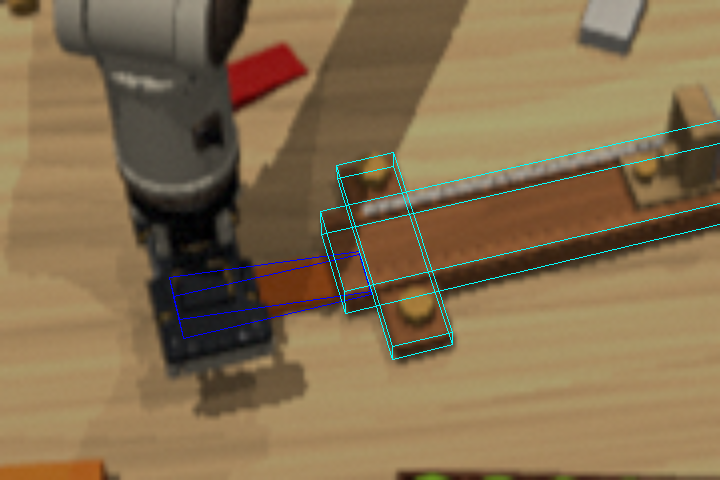

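View pics/top5z.png

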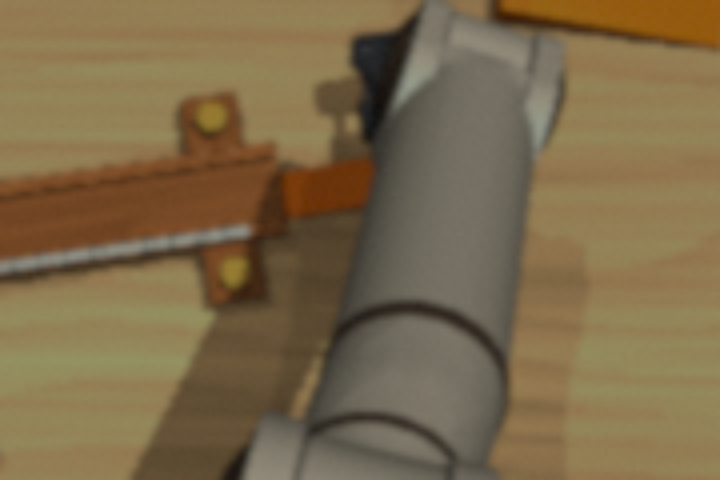

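The toe is about 24 mm under the end, centred and unloaded. I'm approaching the contact point slowly and watching the force.

Call:
drive_tool:
  increments:
    - [0,0.6,0,0,0,0]
    - [0,1.2,0,0,0,0]
    - [0,1.7,0,0,0,0]
    - [0,1.9,0,0,0,0]
    - [0,1.9,0,0,0,0]

```text
t: 7.5
tool_pos: [0.5834, -0.1504, 0.0691]
orientation: [-0.055, 0.705, 0.055, 0.705]
wrist_force: [0.1, 0.4, 1.9]
grip_width: 0.389
```

```bash
cat > f.py <<'E'
from h import *
np.set_printoptions(precision=3,suppress=True)
rep(); s=robot.state(); R=Ro.from_quat(s['orientation']); F=[]
print(R.inv().apply(s['wrist_force']),R.inv().apply(s['ft_torque']),s['joint_efforts'])
E
python3 f.py
```

```text
t 7.5 yaw 1.7263771283593974 toe in end x,y mm 43.585524952069065 0.20713161513027373 z 0.0690600158033583 F [0.109 0.404 1.87 ] w 35.81016260605682
[-1.871  0.38   0.171] [-0.003  0.011  0.18 ] [  0.617 -57.822   3.47  -18.637   0.235  -0.111  -0.045]
```

Call:
drive_tool:
  increments:
    - [0,0.3,0,0,0,0]
    - [0,0.6,0,0,0,0]
    - [0,0.8,0,0,0,0]
    - [0,1.0,0,0,0,0]
    - [0,1.0,0,0,0,0]

```text
t: 8.0
tool_pos: [0.5818, -0.1411, 0.0691]
orientation: [-0.056, 0.705, 0.054, 0.705]
wrist_force: [-0.1, -3.2, -0.7]
grip_width: 0.391
```

```bash
python3 f.py
```

```text
t 8.0 yaw 1.7260608947218419 toe in end x,y mm 53.096419660021404 0.24229927757368377 z 0.06907433186120987 F [-0.063 -3.247 -0.685] w 36.01323169290937
[ 0.691 -3.197 -0.565] [-0.048  0.031 -0.765] [ -1.978 -58.183   0.573 -18.022  -0.652   0.564  -0.026]
```

Call:
drive_tool:
  increments:
    - [0,0.3,0,0,0,0]
    - [0,0.6,0,0,0,0]
    - [0,0.8,0,0,0,0]
    - [0,0.8,0,0,0,0]

```text
t: 8.4
tool_pos: [0.5805, -0.1326, 0.0691]
orientation: [-0.056, 0.705, 0.054, 0.705]
wrist_force: [0.2, -2.3, 0.9]
grip_width: 0.388
```

```bash
python3 f.py;python3 look.py 6
```

```text
t 8.4 yaw 1.726530296585592 toe in end x,y mm 61.6556592267092 0.23772821562747995 z 0.06907560591804618 F [ 0.191 -2.256  0.861] w 35.72222766210955
[-0.858 -2.259 -0.161] [-0.001  0.11  -0.585] [ -1.538 -57.658   1.017 -18.047  -0.509   0.408  -0.03 ]
t 8.4 yaw 1.726530296585592 toe in end x,y mm 61.6556592267092 0.23772821562747995 z 0.06907560591804618 F [ 0.1912 -2.2557  0.8611] w 35.72222766210955
(array([ 0.009 ,  0.0025, -0.0015]), array([-0.0016,  0.0003,  0.0014]))
```

View pics/scene6o.png

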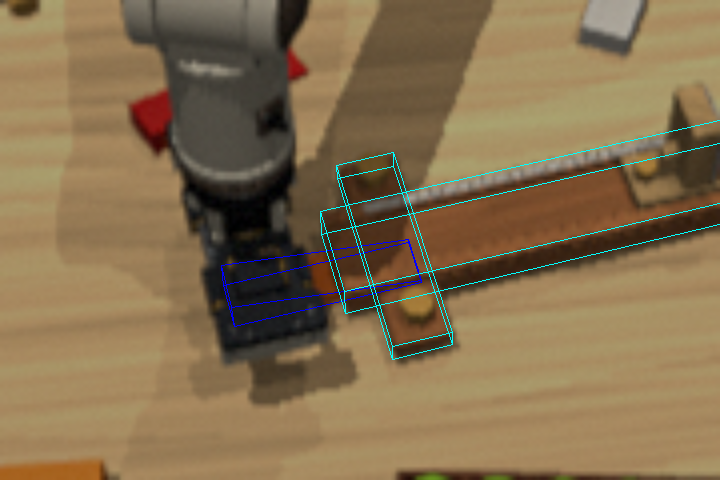

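View pics/top6o.png

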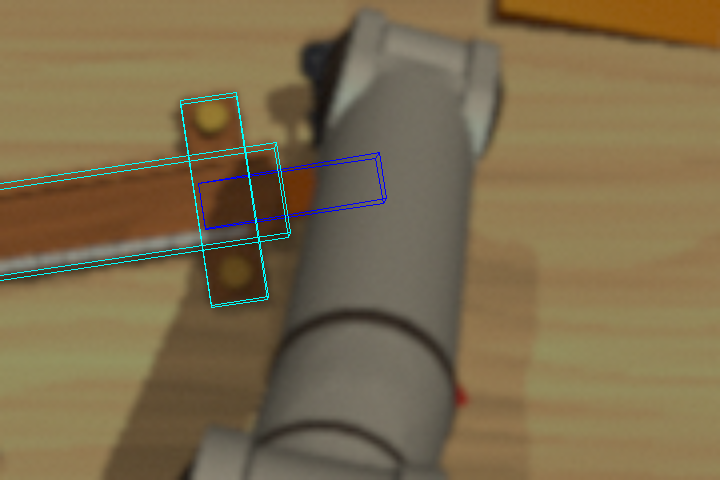

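Call:
drive_tool:
  increments:
    - [0,0.3,0,0,0,0]
    - [0,0.6,0,0,0,0]
    - [0,0.85,0,0,0,0]
    - [0,0.85,0,0,0,0]
    - [0,0.85,0,0,0,0]
    - [0,0.85,0,0,0,0]

```text
t: 9.1
tool_pos: [0.5792, -0.1235, 0.0691]
orientation: [-0.055, 0.705, 0.055, 0.705]
wrist_force: [-0.1, -1.2, 2.0]
grip_width: 0.388
```

```bash
python3 f.py;python3 look.py 7
python3 - <<'E'
from h import *
# motion of track features: before (pics *0 / *1) vs now, subpixel ECC/template
for n,pts in dict(scene=dict(fixedjaw=(381,198),jaw=(339,205),footR=(262,212),footL=(274,246),hook_ref_tray=(310,298),spacer=(323,173)),top=dict(fixedjaw=(182,224),jaw=(225,217),footL=(293,190),footR=(299,229),spacer=(229,279))).items():
    a=cv2.cvtColor(cv2.imread(f"pics/{n}0.png"),6).astype(np.float32); b=cv2.cvtColor(cv2.imread(f"pics/{n}7.png"),6).astype(np.float32)
    for k,(u,v) in pts.items():
        r=12
        A=a[v-r:v+r,u-r:u+r];B=b[v-r:v+r,u-r:u+r]
        W=np.eye(2,3,dtype=np.float32)
        try: cc,W=cv2.findTransformECC(A,B,W,cv2.MOTION_TRANSLATION); print(n,k,round(cc,3),W[:,2])
        except Exception as e: print(n,k,"fail")
E
```

```text
t 9.1 yaw 1.7270271777601156 toe in end x,y mm 70.83428049207987 0.15906945976522135 z 0.0690902326636367 F [-0.051 -1.181  2.   ] w 35.68209535705374
[-2.    -1.16  -0.234] [-0.006 -0.029 -0.328] [ -0.702 -56.981   1.889 -18.051  -0.254   0.234  -0.002]
t 9.1 yaw 1.7270271777601156 toe in end x,y mm 70.83428049207987 0.15906945976522135 z 0.0690902326636367 F [-0.0513 -1.1812  2.0005] w 35.68209535705374
(array([0.0074, 0.0041, 0.0033]), array([-0.0012,  0.0002,  0.0006]))
scene fixedjaw 0.98 [0.24544251 0.07204498]
scene jaw 0.944 [ 0.38271776 -0.31848642]
scene footR 0.835 [ 0.20505545 -0.23986134]
scene footL 0.896 [ 0.19384022 -0.32168916]
scene hook_ref_tray 1.0 [-0.00422359 -0.00108722]
scene spacer 0.947 [0.01429915 0.16719902]
top fixedjaw 0.977 [-0.19035235  0.11324378]
top jaw 0.992 [-0.42781007  0.10544448]
top footL 0.949 [-0.15999265 -0.15338857]
top footR 0.808 [ 1.1581773  -0.17871067]
top spacer 0.886 [ 0.13097587 -0.18981561]
```

View pics/scene7o.png

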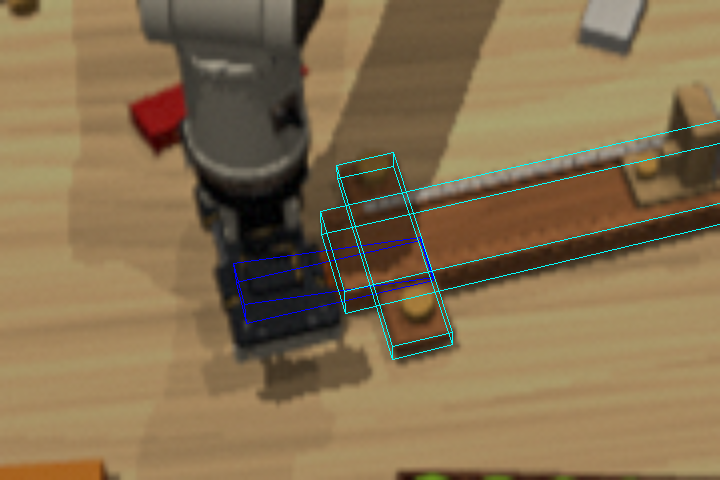

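View pics/top7z.png

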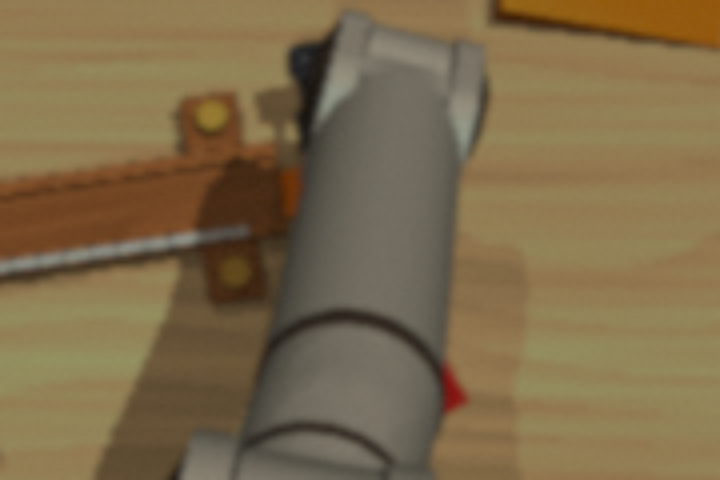

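Relative to the start, the track features have moved under 0.5 px, apart from a poor match on the shadowed right foot. The contact onset at 44–53 mm matches the geometry (48 mm). At 70 mm in, the feet should hang about 3 mm clear. I'm settling and checking once more.

Call:
drive_tool:
  increments:
    - [0,0,0,0,0,0]
    - [0,0,0,0,0,0]
    - [0,0,0,0,0,0]
    - [0,0,0,0,0,0]
    - [0,0,0,0,0,0]

```text
t: 9.7
tool_pos: [0.5792, -0.1235, 0.0691]
orientation: [-0.055, 0.705, 0.055, 0.705]
wrist_force: [0.1, -1.2, 1.3]
grip_width: 0.389
```

```bash
python3 look.py 8; python3 f.py
python3 - <<'E'
from fit import *
# lift estimate: compare unshadowed ear/foot L edge pixel motion using masks
ms={n:robot.outline_of("track",n) for n in("scene","top")}
TR=TRACK[:1]+[TRACK[1]]
rois=dict(scene=(235,190,365,270),top=(200,170,325,250))
for n,r in ms.items():
    if r:
        m=r[0]['pixels']; o=np.load(f"{n}_track_0.npy"); print(n,r[0]['confidence'],m.sum(),o.sum(),r[0]['centre'])
a=cv2.imread("pics/scene0.png");b=cv2.imread("pics/scene8.png")
x=np.vstack([cv2.resize(i[195:265,235:305],None,fx=5,fy=5,interpolation=cv2.INTER_CUBIC) for i in(a,)]); y=cv2.resize(b[195:265,235:305],None,fx=5,fy=5,interpolation=cv2.INTER_CUBIC)
cv2.imwrite("pics/cmp8.png",np.hstack([x,y]))
E
```

```text
t 9.7 yaw 1.7268935113256028 toe in end x,y mm 70.81316688886282 0.1583138616428699 z 0.06908551814810793 F [ 0.0835 -1.2348  1.2861] w 35.79183061266575
(array([ 0.0046, -0.0018,  0.0044]), array([-0.0011,  0.0001,  0.0005]))
t 9.8 yaw 1.7269121969982058 toe in end x,y mm 70.83133583261314 0.20477877456195587 z 0.069046318431816 F [ 0.074 -3.3    0.128] w 36.04142778917727
[-0.127 -3.272 -0.44 ] [-0.011 -0.012 -0.402] [ -0.9   -57.032   1.631 -18.013  -0.337   0.293  -0.004]
scene 0.6 4282 4264 [214.8, 316.4]
top 0.9 3651 3757 [217.9, 250.1]
```

View pics/cmp8.png

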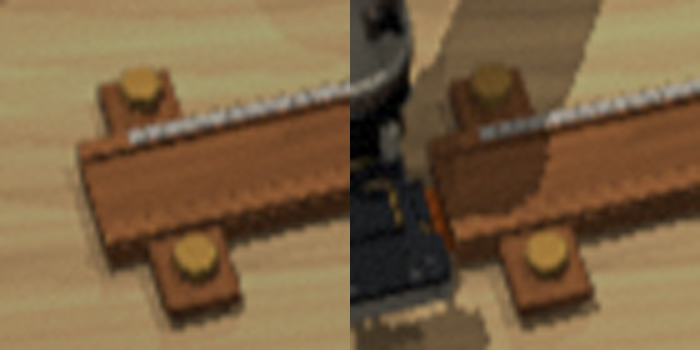

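Run:
```python
from h import *
g=lambda f:cv2.cvtColor(cv2.imread(f),6).astype(np.float32)
# exact template around knob L in scene & top, several images
for n,(u,v) in dict(scene=(274,246),top=(293,189)).items():
    a=g(f"pics/{n}0.png")
    for k in("4","5","6","7","8"):
        b=g(f"pics/{n}{k}.png"); o=[]
        for r in(4,5,6):
            W=np.eye(2,3,dtype=np.float32)
            try: cc,W=cv2.findTransformECC(a[v-r:v+r+1,u-r:u+r+1],b[v-r-4:v+r+5,u-r-4:u+r+5],np.float32([[1,0,4],[0,1,4]]),cv2.MOTION_TRANSLATION,(3,200,1e-6),None,1); o.append((round(float(cc),3),*np.round(W[:,2]-4,2)))
            except Exception as e:o.append("f")
        print(n,k,o)
k=np.array([[.6241,-.0215,.052]])+[-.003,0,0]
for n in("scene","top"):
    print(n,"per 3mm lift",proj(n,k+[0,0,.003])-proj(n,k),"per mm along track",proj(n,k+[-.00016,.00099,0])-proj(n,k))
```

```text
scene 4 [(0.998, np.float32(0.0), np.float32(0.01)), (0.998, np.float32(0.02), np.float32(0.03)), (0.997, np.float32(0.02), np.float32(0.02))]
scene 5 [(0.998, np.float32(0.01), np.float32(0.02)), (0.998, np.float32(0.01), np.float32(0.01)), (0.998, np.float32(0.01), np.float32(0.01))]
scene 6 [(0.981, np.float32(0.15), np.float32(-0.3)), (0.98, np.float32(0.09), np.float32(-0.31)), (0.978, np.float32(0.06), np.float32(-0.31))]
scene 7 [(0.985, np.float32(0.15), np.float32(-0.57)), (0.981, np.float32(0.11), np.float32(-0.57)), (0.98, np.float32(0.11), np.float32(-0.56))]
scene 8 [(0.986, np.float32(0.14), np.float32(-0.58)), (0.98, np.float32(0.12), np.float32(-0.53)), (0.979, np.float32(0.1), np.float32(-0.54))]
top 4 [(0.997, np.float32(0.0), np.float32(0.01)), (0.997, np.float32(-0.02), np.float32(-0.0)), (0.996, np.float32(-0.03), np.float32(-0.02))]
top 5 [(0.997, np.float32(0.01), np.float32(0.01)), (0.997, np.float32(0.02), np.float32(-0.01)), (0.997, np.float32(-0.0), np.float32(-0.01))]
top 6 [(0.994, np.float32(0.06), np.float32(-0.19)), (0.992, np.float32(0.03), np.float32(-0.14)), (0.991, np.float32(0.0), np.float32(-0.18))]
top 7 [(0.994, np.float32(-0.02), np.float32(-0.3)), (0.992, np.float32(-0.01), np.float32(-0.3)), (0.991, np.float32(-0.02), np.float32(-0.28))]
top 8 [(0.994, np.float32(-0.02), np.float32(-0.28)), (0.992, np.float32(-0.01), np.float32(-0.3)), (0.991, np.float32(-0.0), np.float32(-0.29))]
scene per 3mm lift [[ 0.00491576 -0.55432979]] per mm along track [[ 0.34558709 -0.08218034]]
top per 3mm lift [[ 0.02236329 -0.17137962]] per mm along track [[-0.32685821  0.04871217]]
```

The left knob moved up 0.55 px in the scene view, where a 3 mm lift predicts 0.554 px. Along the track it moved under 0.5 mm. I'm handing in.

```bash
python3 -c "
from workcell import robot
print(robot.job_done())"
```

```text
the job is handed in; nothing more can be done
None
```

I gripped the small orange wedge at its butt with 25 N. I turned it into line with the track, slid it flat along the counter and pushed it about 71 mm in under the middle of the screw end. I handed the job in at about 9.8 s with the wedge still gripped; no verdict was reported.

- **Lift:** The left knob rose 0.55 px in the scene view, where a 3 mm lift predicts 0.554 px. The insertion depth also gives about 3 mm. The top view gave 0.29 px, more than the 0.17 px that 3 mm predicts, but that view responds weakly to height.
- **Right foot:** It was in the arm's shadow, so its image matches were too poor to use. I inferred its lift from the wedge being centred.
- **Before the lift:** With the toe 24 mm in and the wedge gripped, the left knob had not moved at all. Resistance began between 44 and 53 mm, where about 48 mm was expected.
- **Wedge and hand:** The toe is within 1 mm of the track's middle line by the fitted poses. The grip opening stayed at 36 mm and the tool height did not change. By geometry, the pads stay about 40 mm from the track's end face and the gripper's body about 12 mm. The push force was 1–3 N.
- **Track, jaw and bystanders:** The track moved less than about 1 mm and the jaw about 1 mm. The ball tray did not move, and the spacer's small image shift was within the matching error. I did not measure the other bystanders again; nothing the arm did came close to them.

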